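# Take the knife cap off the fruit cutter, left- or right-hand thread

## Task

The fruit cutter has to come apart for washing: swing its lid-clamp arm all the way aside to the right, to its stop, then unscrew the red knife cap from the spindle; the cap may have a left- or a right-hand thread, so try it both ways, and lift it straight off. Finish while still holding the cap in the gripper, upright and still, about 10 cm above the hub so that any bits fall back into the bowl, with the clamp arm left aside. Do not knock the baking things standing about.

Things in the scene. Friction and masses are not known exactly. Their poses are not given: they have to be found in the camera images.
- cutter: White table-top fruit cutter, fixed. Base x -115 to 205 mm, y +-115 mm, 100 mm high; behind the bowl a motor column, x 105 to 205 mm, y +-70 mm, 205 mm high. Origin: on the table under the axis of the knife spindle. x points to the column at the back, away from the switches; z up.
- bowl_rim (a point): Centre of the rim of the cutter's steel bowl, on the spindle axis, 175 mm above the table: open, 200 mm across outside, wall 4 mm, floor 71 mm below the rim, two S knives low inside. Axes as the cutter's.
- hub (a point): Point on the spindle axis at the flat top of the knife hub (52 mm across, 150 mm above the table), on which the cap's lower rim sits when screwed down. The threaded spindle end stands up 14.5 mm from here, hidden in the cap. Axes as the cutter's.
- cap: Red fluted knife cap, 50 mm across, 38 mm high, 80 to 180 g, screwed on the upright spindle; origin at the centre of its lower rim, z up along its axis. Its coarse three-lug quick thread is right-handed (loosens anticlockwise from above) or left-handed (loosens clockwise); nothing outside shows which.
- cap_grip (a point): On the cap's axis, 26 mm above its lower rim: grip across here. Tightening, the cap stops hard within 0.15 rad. Loosening, it turns freely and must be turned 1.05 rad (free to lift straight off from about 0.9 to 1.2, stop near 1.3). Until then it lifts only 1 to 3 mm. It does not rise by itself as it turns; 20 mm of lift clears the spindle.
- clamp (a joint): Angle (rad) of the lid-clamp arm, a steel bar 26 mm wide, top 228 mm above the table, that swings level about an upright hinge on the column. 0: points at the spindle axis, its screw with a 40 mm rubber pad 9 mm above the cap. Grows as it swings to the cutter's -y side (right seen from the robot), to a stop at 1.65. Stiff: 0.12 N m (1 N at the knob), stays where left.
- clamp_hinge (a point): Point on the clamp arm's hinge axis, 120 mm from the spindle axis towards the cutter's +x, 220 mm above the table. Hinge boss 38 mm across, top 232 mm above the table.
- clamp_knob (a point): Middle of the round black upright hand knob on the clamp arm's free end: 30 mm across, 34 mm high, from 229 to 263 mm above the table; fixed to the arm, moves with it 120 mm from the hinge axis.
- tin: Dark grey twelve-hole baking tin, 365 x 275 x 32 mm, lying on the table; bystander, origin at the centre of its underside.
- jar: Jar of dark fruit with red label and brass-coloured lid, 74 mm across, 114 mm high; bystander, origin at the centre of its underside.
- bowl_lid: Clear round lid of the cutter's bowl, 200 mm across, with a grey knob, 22 mm high, lying on the table; bystander, origin at the centre of its underside.
- spoon: Spoon lying on the table; bystander.
- pastry_ring: Steel pastry ring, 80 mm across, 40 mm high; bystander, origin at the centre of its underside.
- mug: Blue mug, 82 mm across, 92 mm high; bystander, origin at the centre of its underside.
Not all that is in view belongs to the job. What is shaped like the cap but turquoise is not meant.

How it is judged:
On the way, in this order (a step that is already met when the one before it is completed fails the run):
1. the clamp arm is swung aside to its stop while the cap is still on (value of joint clamp above 1.4 rad and z of cap in the frame of hub below 0.01 m), for 0.2 s.
2. the cap is unscrewed and lifted off the spindle in the fingers (value of joint clamp above 1.3 rad and z of cap in the frame of hub above 0.03 m and contact force between cap and the fingers above 1 N), for 0.2 s.
At the end, for the whole second after the job is handed in: The fingers hold the cap (over 1 N), its lower rim 70 to 160 mm above the hub and its centre within 60 mm of the spindle axis, tilted less than 0.3 rad, at rest (below 0.03 m/s), touching no part of the cutter; the clamp arm still stands aside (above 1.3 rad) (contact force between cap and the fingers above 1 N and z of cap in the frame of hub between 0.07 and 0.16 m and horizontal distance between cap and hub below 0.06 m and angle between cap's own z axis and vertical below 0.3 rad and linear speed of cap below 0.03 m/s and contact force between cap and cutter below 0.2 N and value of joint clamp above 1.3 rad); the arm keeps its last pose, push and grip.
It fails at once if a bystander (tin, jar, bowl lid, spoon, pastry ring or mug) is shoved more than 30 mm (distance of any of tin, jar, bowl_lid, spoon, pastry_ring, mug from where it was at the start of the episode above 0.03 m).
It also fails if it takes over 64 s, if anything falls off the work surface, if the arm or the gripper's body presses on something with over 40 N, if the wrist force passes 120 N, or if a joint passes its speed limit or range.

## Robot

A 6-joint arm with a two-finger parallel gripper is mounted at the origin on the work surface. World frame = base frame: x ahead of the robot, y to its left, z up, the work surface at z = 0. Lengths are in m, angles in rad, forces in N, time in s.
With the tool pointing down it reaches from about 0.35 to 0.975 m from the base axis. Payload 4.9 kg.
Tool frame: the origin (TCP) lies at the very end of the fingers, on their centre line; the grasp point (between the pads) lies 19 mm behind it; z points along the fingers, y is the line along which they close (so a half turn about z gives the same grasp; the last joint's range is limited). The gripper opens to 85 mm and grips with 20 to 120 N. Pads are 22 mm wide; open, the fingers measure 114 mm over their backs; the gripper's body (76 mm by 85 mm) begins 54 mm behind the grasp point. The pads swing forward as they close: fully open they stand 13 mm farther back than shut.
Start: joints at [-1.377, 0.053, 1.613, -0, 1.476, -0.119], TCP at [0.192, -0.595, 0.231] pointing down, gripper open.
Joint ranges: [-3.01, 3.01], [-1.01, 2.22], [0.06, 2.58], [-1.02, 4.17], [0.09, 2.62], [-3.14, 3.14]. Speed limits (rad/s): [2.57, 2.57, 3.14, 3.14, 3.14, 3.14].

## Interface

Orientations are given as a rotation vector (axis times angle).
In Python, from station import get_obs, optics, ctrl gives the robot as it stands.
- The arm moves only by the shell command python3 -m pendant 'ROWS' [FORCE]. ROWS is JSON, a list of rows, each a list of 3 entries, a list of its own where there are three numbers: the shift along the tool's x, y, z in mm, then the turn, a rotation vector about the tool's x, y, z in rad, then the opening, from 0 (shut) to 1 (fully open). A call has 1 to 12 rows; each row shifts and turns the commanded pose from where the row before left it, along the tool's axes as they then stand; what a row does not reach is not made up. A row lasts 1/12 s, in which the tool goes at most 41.7 mm and 7.16 degrees, less where a joint would pass 70% of its speed; a pose out of reach is approached as far as the arm can. A call is refused whole if a number of a shift passes 41.7 or a number of a turn 0.125, either way. A call with a gripper value outside its range is refused whole. The fingers move at their own pace and stop on an object; FORCE is the grip in N (left out, the last holds). Time passes only in rows, so rows that do not move let the fingers close. It gives the time, the measured TCP pose, the force, the opening and the grip force at its end, in the units of the state.
- get_obs(): the state, without advancing time (a new reading comes with each control period).
- optics.get_image(name): name is "scene" or "top" or "wrist"; returns the picture (480x640x3 uint8, red, green, blue); there is no depth.
- optics.camera_model(name): a dict with "fx", "fy", "cx", "cy" (pixels), "cam_to_world" (4x4, takes a point from camera to world coordinates). Camera axes: x right, y up, looking along -z (the intrinsics and any distortion apply to the point x, -y, -z); pixel columns grow to the right and rows downward; lengths in m; the calibration is good to about 2 mm. A picture is of the moment at which its call begins: read the wrist's pose just before it. camera_model takes no time and is no camera call; for the wrist camera it gives the pose at the moment of the call.
- ctrl.finish_job(): hands the job in; it is judged then, once.
The state is a dict: "t": time; "q": joint angles; "dq": joint speeds; "effort": joint torques, N m; "tool_pos": TCP position; "tool_rot": TCP orientation; "contact_force": force on the tool from outside, world axes, zero at the start; "wrist_torque": the same for the moment, N m; "opening": finger opening in m; "grip_force": force on a finger pad.
Only numpy, scipy, OpenCV 4.12 (cv2) and the standard library are available. Lean on these libraries where they do the work, as an engineer would, in place of code of your own. Each camera call takes 0.05 s, during which the arm holds its last target. There are 200 camera calls.

## Working session

There is one attempt and no reset: what is moved stays moved. The work goes in short steps, Python scripts to look and compute and a shell command to move; the robot and the scene stay as the last step left them, time stands still between calls to the robot, and variables do not carry over. Pictures are saved under pics/ and viewed, at most 10 in all, crops included, and the job is handed in when it is done.

```bash
ls; mkdir -p pics; python3 - <<'E'
from station import get_obs, optics
import cv2
for n in ("scene","top"):
    im=optics.get_image(n); cv2.imwrite(f"pics/{n}0.png",im[:,:,::-1]); 
    m=optics.camera_model(n); print(n,m)
o=get_obs(); print(o)
E
```

```text
pics
scene {'fx': 511.75455325583044, 'fy': 511.75455325583044, 'cx': 323.3032317382558, 'cy': 241.63974055841445, 'cam_to_world': array([[-0.6531156 , -0.62879368,  0.42196981,  1.05170584],
       [ 0.75719605, -0.54941376,  0.35326854,  0.43212164],
       [ 0.00970299,  0.55023907,  0.83495079,  1.22439102],
       [ 0.        ,  0.        ,  0.        ,  1.        ]])}
top {'fx': 460.56356057323444, 'fy': 460.56356057323444, 'cx': 320.9232889295148, 'cy': 237.57249803025283, 'cam_to_world': array([[ 0.01521522,  0.99765686, -0.06670304,  0.42671359],
       [-0.99982706,  0.01446704, -0.01168533, -0.0209564 ],
       [-0.01069295,  0.0668693 ,  0.99770444,  1.63824505],
       [ 0.        ,  0.        ,  0.        ,  1.        ]])}
{'t': 0.1, 'q': array([-1.37704474e+00,  5.32820009e-02,  1.61415505e+00,  8.13570201e-06,
        1.47600050e+00, -1.19000144e-01]), 'dq': array([ 4.04136593e-04, -3.55296017e-05, -3.01349917e-03, -1.16512912e-03,
       -1.84946851e-03,  1.57980280e-03]), 'effort': array([ 6.74830244e-04, -3.94902706e+01, -3.71362174e+01,  9.58976898e-08,
        3.91581387e-03,  9.20476026e-06]), 'tool_pos': array([ 0.19219218, -0.59412487,  0.23019242]), 'tool_rot': array([-3.10143831e+00, -4.88981132e-01,  9.55201885e-05]), 'contact_force': array([-1.09345364,  0.16907809, -0.09226167]), 'wrist_torque': array([-0.00882022,  0.0178711 , -0.00288564]), 'grip_force': 0.0, 'opening': 0.08524713966953361}
```

View pics/scene0.png

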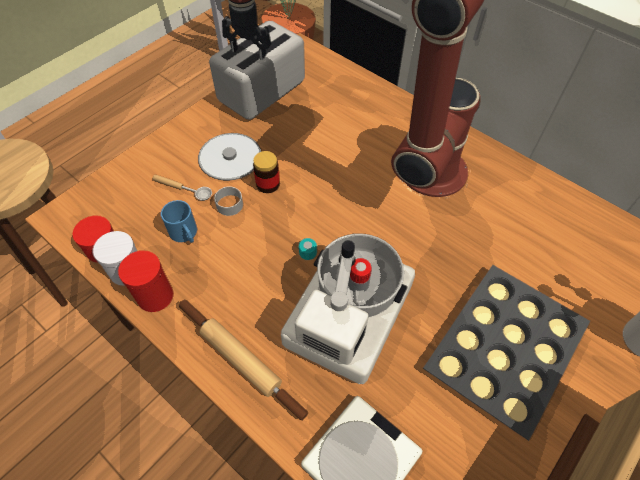

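View pics/top0.png

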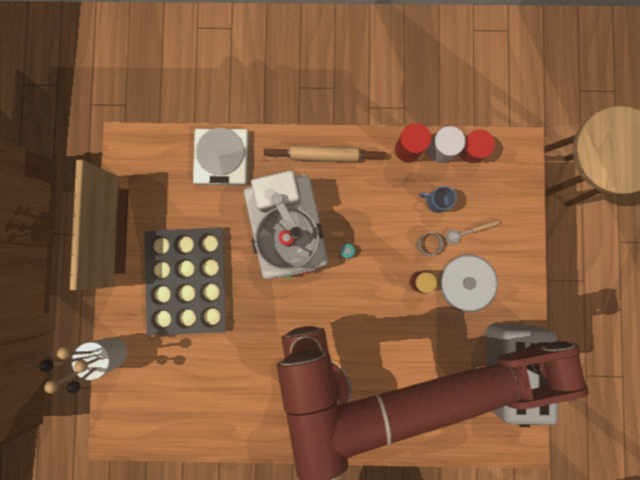

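The scene shows the cutter, with the red cap at (360,270), the black clamp knob at (348,248), and the hinge boss at (339,298). In the top view these are at (287,237), (296,231) and (278,196).

Things that could be mistaken for the cap, by top-view pixel:
- Turquoise cap, (348,250)
- Red canisters, (415,140) and (480,145)
- Jar with red label, (426,283)

I choose the small red one inside the steel bowl and check it in a close crop.

```bash
cat > h.py <<'E'
import numpy as np, cv2
from station import get_obs, optics
def ray(n,u,v,m=None):
    m=m or optics.camera_model(n); T=m["cam_to_world"]
    d=T[:3,:3]@np.array([(u-m["cx"])/m["fx"],-(v-m["cy"])/m["fy"],-1]); return T[:3,3],d
def onz(n,u,v,z,m=None):
    c,d=ray(n,u,v,m); return c+d*(z-c[2])/d[2]
def proj(n,p,m=None):
    m=m or optics.camera_model(n); T=m["cam_to_world"]; q=T[:3,:3].T@(np.asarray(p)-T[:3,3])
    return np.array([m["cx"]-m["fx"]*q[0]/q[2], m["cy"]+m["fy"]*q[1]/q[2]])
def tri(a,b):
    (c1,d1),(c2,d2)=ray(*a),ray(*b); s=np.linalg.lstsq(np.c_[d1,-d2],c2-c1,rcond=None)[0]
    p,q=c1+s[0]*d1,c2+s[1]*d2; return (p+q)/2,np.linalg.norm(p-q)
E
python3 - <<'E'
from h import *
A=cv2.imread("pics/scene0.png")[220:390,275:425]; B=cv2.imread("pics/top0.png")[165:285,235:360]
A=cv2.resize(A,None,fx=3,fy=3,interpolation=2)[:510]; B=cv2.resize(B,(int(125*2.8),int(120*4.25*2.8/4.25)),interpolation=2)
c=np.zeros((510,800,3),np.uint8); c[:A.shape[0],:450]=A; c[:B.shape[0],450:800]=B
cv2.imwrite("pics/crop1.png",c)
E
```

```text
(no output)
```

View pics/crop1.png

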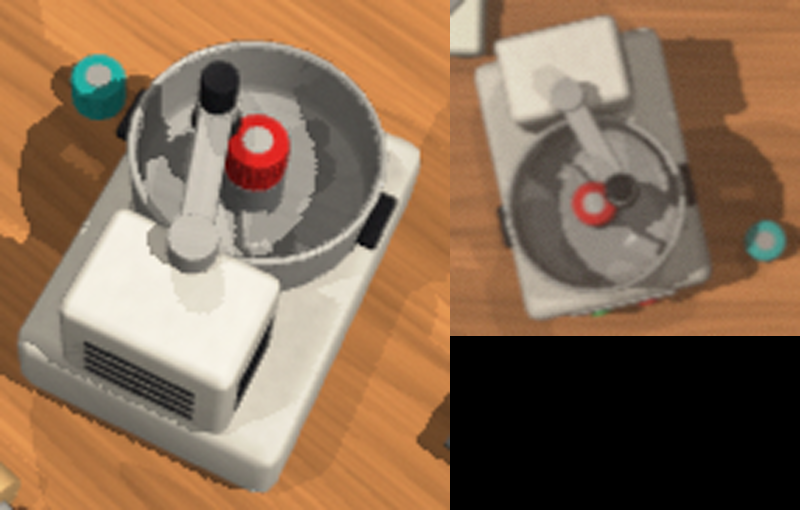

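The crop confirms the choice: the red fluted cap with a pale top is on the spindle inside the bowl, and the turquoise lookalike stands outside it. The clamp arm already sits slightly to the right of the cap, so it's at a small positive angle. Next I measure.

```bash
python3 - <<'E'
from h import *
P={'cap':((361,267.3),(286.4,237.9),.188),'knob':((348.3,244),(296.4,232.9),.263),'boss':((339.3,297.3),(276.8,198.6),.232)}
R={}
for k,(s,t,z) in P.items():
    a,b=onz("scene",*s,z),onz("top",*t,z); R[k]=(a+b)/2
    print(k,a.round(4),b.round(4),tri(("scene",*s),("top",*t)))
h,c,n=[R[k][:2] for k in('boss','cap','knob')]
print("boss-cap",np.linalg.norm(h-c),"boss-knob",np.linalg.norm(h-n))
x=(h-c)/np.linalg.norm(h-c); print("cutter yaw",np.arctan2(x[1],x[0]))
a=c-h;b=n-h; print("clamp", np.arctan2(a[0]*b[1]-a[1]*b[0],a@b))
# spindle/hinge refined with 120mm
o=get_obs(); from scipy.spatial.transform import Rotation as Ro
print(Ro.from_rotvec(o['tool_rot']).as_matrix().round(3))
for k,(n_,u,v,z) in {'jar':("top",426,283,.114),'lidknob':("top",469,283,.022),'teal':("top",348,251,.04)}.items(): print(k,onz(n_,u,v,z).round(3))
E
```

```text
cap [0.5243 0.1075 0.188 ] [0.5211 0.105  0.188 ] (array([0.5213944 , 0.1056143 , 0.18215891]), np.float64(0.00013960712632532407))
knob [0.5337 0.0718 0.263 ] [0.5316 0.0688 0.263 ] (array([0.53163526, 0.0696049 , 0.25850614]), np.float64(0.0011394075504040202))
boss [0.6368 0.1327 0.232 ] [0.6391 0.1333 0.232 ] (array([0.63834884, 0.13331212, 0.23511223]), np.float64(0.000918337609095506))
boss-cap 0.11830451827950547 boss-knob 0.12252656686332292
cutter yaw 0.2279837488842235
clamp 0.3093414012608098
[[ 0.951  0.308 -0.   ]
 [ 0.308 -0.951  0.002]
 [ 0.    -0.002 -1.   ]]
jar [ 0.384 -0.351  0.114]
lidknob [ 0.384 -0.52   0.022]
teal [ 0.488 -0.097  0.04 ]
```

Hinge–cap measures 118 mm and boss–knob 122 mm, against 120 mm for both, and the heights agree within 6 mm. Cutter yaw is about 0.23 rad and the clamp is at about 0.31 rad. Next I rise and travel to above the knob.

```bash
python3 -m pendant '[[[0,0,-35],[0,0,0],1],[[0,0,-35],[0,0,0],1],[[0,0,-30],[0,0,0],1],[[28,-28,0],[0,0,0],1],[[28,-28,0],[0,0,0],1],[[28,-28,0],[0,0,0],1],[[28,-28,0],[0,0,0],1],[[28,-28,0],[0,0,0],1],[[28,-28,0],[0,0,0],1],[[28,-28,0],[0,0,0],1],[[28,-28,0],[0,0,0],1],[[28,-28,0],[0,0,0],1]]' 20
python3 -m pendant '[[[28,-28,0],[0,0,0],1],[[28,-28,0],[0,0,0],1],[[28,-28,0],[0,0,0],1],[[28,-28,0],[0,0,0],1],[[28,-28,0],[0,0,0],1],[[28,-28,0],[0,0,0],1],[[28,-28,0],[0,0,0],1],[[28,-28,0],[0,0,0],1],[[28,-28,0],[0,0,0],1],[[0,0,0],[0,0,-0.11],1],[[0,0,0],[0,0,-0.11],1],[[0,0,0],[0,0,0],1]]'
cat >> h.py <<'E'
from scipy.spatial.transform import Rotation as Ro
def togo(p,yaw=None):
    "tool-frame shift (mm) to world point p, and turn about tool z to bring tool y to world angle yaw"
    o=get_obs(); R=Ro.from_rotvec(o['tool_rot']).as_matrix(); print("t",round(o['t'],2),"tcp",o['tool_pos'].round(4),"open",round(o['opening'],4),"F",o['contact_force'].round(1),"grip",round(float(o['grip_force']),1))
    y=np.arctan2(R[1,1],R[0,1]); print("tilt",R[:,2].round(3),"yaw_y",y.round(3),"q6",o['q'][5].round(3))
    print("shift mm",(R.T@(np.asarray(p)-o['tool_pos'])*1e3).round(1), "turn z", None if yaw is None else round(-(yaw-y),3))
E
python3 - <<'E'
from h import *
togo([.532,.070,.236],-1.03)
cv2.imwrite("pics/w1.png",optics.get_image("wrist")[:,:,::-1])
m=optics.camera_model("wrist")
for p in ([.5325,.070,.263],[.638,.133,.232],[.5225,.106,.188]): print(proj("wrist",p,m).round(0))
E
```

```text
t: 1.1
tool_pos: [0.3548, -0.2754, 0.3308]
tool_rot: [-3.103, -0.488, 0.0]
contact_force: [0.9, -0.4, -0.9]
opening: 0.0858
grip_force: 0.0
t: 2.1
tool_pos: [0.5167, 0.0409, 0.3305]
tool_rot: [-3.029, -0.832, 0.002]
contact_force: [-0.0, -0.6, -0.2]
opening: 0.0855
grip_force: 0.0
t 2.1 tcp [0.5167 0.0409 0.3305] open 0.0855 F [-0.  -0.6 -0.2] grip 0.0
tilt [-0.002  0.    -1.   ] yaw_y -1.034 q6 0.97
shift mm [ 28.1 -17.1  94.5] turn z -0.004
[287. 203.]
[284. -30.]
[246. 167.]
```

View pics/w1.png

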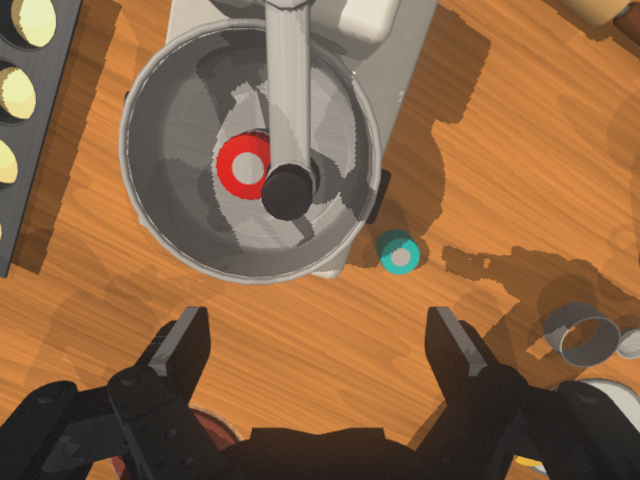

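The wrist view shows the knob at about (287,192), the cap at (244,167) (predicted 246,167) and the arm bar running up from the knob. I refine the knob from this picture.

```bash
python3 - <<'E'
from h import *
im=cv2.imread("pics/w1.png"); m=optics.camera_model("wrist")
k=((im.max(2)<60).astype(np.uint8)); k[:,:200]=0;k[:150]=0;k[260:]=0;k[:,340:]=0
n,l,s,c=cv2.connectedComponentsWithStats(k); i=1+s[1:,4].argmax(); print(s[i],c[i])
for z in(.263,.246): print(z,onz("wrist",*c[i],z,m).round(4))
hs=cv2.cvtColor(im,cv2.COLOR_BGR2HSV); print("white cap top",onz("wrist",247,168,.188,m).round(4), "boss 288,-5?",m["cam_to_world"].round(3)[:3,3])
E
```

```text
[267 165  45  55 728] [293.22115385 189.85302198]
0.263 [0.5408 0.0704 0.263 ]
0.246 [0.5372 0.0696 0.246 ]
white cap top [0.5218 0.105  0.188 ] boss 288,-5? [0.585 0.081 0.473]
```

```bash
python3 -m pendant '[[[32,-16,0],[0,0,0],1],[[0,0,32],[0,0,0],1],[[0,0,32],[0,0,0],1],[[0,0,30],[0,0,0],1],[[0,0,0],[0,0,0],0.25],[[0,0,0],[0,0,0],0.25],[[0,0,0],[0,0,0],0.25],[[0,0,0],[0,0,0],0.25],[[0,0,0],[0,0,0],0.25],[[0,0,0],[0,0,0],0.25],[[0,0,0],[0,0,0],0.25],[[0,0,0],[0,0,0],0.25]]' 20
python3 - <<'E'
from h import *
togo([.536,.071,.236],-1.016)
h=np.array([.638,.133]); p=get_obs()['tool_pos'][:2]-h; r=np.hypot(*p); print("r",r,"clamp",np.arctan2(-p[1],-p[0])-.23)
E
```

```text
t: 3.15
tool_pos: [0.5375, 0.0699, 0.2406]
tool_rot: [3.029, 0.826, 0.007]
contact_force: [-1.4, -0.1, 6.0]
opening: 0.0291
grip_force: 21.3
t 3.15 tcp [0.5375 0.0699 0.2406] open 0.0291 F [-1.4 -0.1  6. ] grip 21.3
tilt [ 0.005 -0.    -1.   ] yaw_y -1.038 q6 1.03
shift mm [-0.8 -1.7  4.5] turn z -0.022
r 0.11866319723083862 clamp 0.3307660210333202
```

The knob is gripped: opening is 29 mm, radius 119 mm, and the clamp reads 0.33 rad. I swing it along the arc.

```bash
python3 -m pendant '[[[0,0,-3],[0,0,-0.025],0.25],[[0.6,12,0],[0,0,-0.1],0.25],[[0.6,12,0],[0,0,-0.1],0.25],[[0.6,12,0],[0,0,-0.1],0.25],[[0.6,12,0],[0,0,-0.1],0.25],[[0.6,12,0],[0,0,-0.1],0.25],[[0.6,12,0],[0,0,-0.1],0.25],[[0.6,12,0],[0,0,-0.1],0.25],[[0.6,12,0],[0,0,-0.1],0.25],[[0.6,12,0],[0,0,-0.1],0.25],[[0.6,12,0],[0,0,-0.1],0.25],[[0,0,0],[0,0,0],0.25]]'
python3 - <<'E'
from h import *
togo([.674,.019,.238],.308)
h=np.array([.638,.133]); p=get_obs()['tool_pos'][:2]-h; r=np.hypot(*p); print("r",r,"clamp",np.arctan2(-p[1],-p[0])-.23)
E
```

```text
t: 4.15
tool_pos: [0.6387, 0.0132, 0.2407]
tool_rot: [2.233, 2.208, 0.003]
contact_force: [1.9, -0.4, -0.7]
opening: 0.0292
grip_force: 22.0
t 4.15 tcp [0.6387 0.0132 0.2407] open 0.0292 F [ 1.9 -0.4 -0.7] grip 22.0
tilt [ 0.003  0.    -1.   ] yaw_y -0.011 q6 -0.085
shift mm [ 6.3 35.2  2.8] turn z -0.319
r 0.11985143206074296 clamp 1.3464536881319964
```

```bash
python3 -m pendant '[[[0.6,12,0],[0,0,-0.1],0.25],[[0.6,12,0],[0,0,-0.1],0.25],[[0.4,6,0],[0,0,-0.05],0.25],[[0,0,0],[0,0,0],0.25]]'
python3 -m pendant '[[[0.4,6,0],[0,0,-0.05],0.25],[[0,1,0],[0,0,0],0.25],[[0,0,0],[0,0,0],0.25]]'
python3 - <<'E'
from h import *
togo([.674,.019,.238],.308)
h=np.array([.638,.133]); p=get_obs()['tool_pos'][:2]-h; r=np.hypot(*p); print("r",r,"clamp",np.arctan2(-p[1],-p[0])-.23)
E
```

```text
t: 4.48
tool_pos: [0.6675, 0.0162, 0.2407]
tool_rot: [1.943, 2.466, -0.0]
contact_force: [4.1, -3.3, -1.2]
opening: 0.0288
grip_force: 21.9
t: 4.73
tool_pos: [0.6733, 0.0177, 0.2407]
tool_rot: [1.883, 2.511, -0.002]
contact_force: [2.4, -5.5, -2.1]
opening: 0.0291
grip_force: 21.9
t 4.73 tcp [0.6733 0.0177 0.2407] open 0.0291 F [ 2.4 -5.5 -2.1] grip 21.9
tilt [ 0.001 -0.003 -1.   ] yaw_y 0.284 q6 -0.367
shift mm [1.1 1.  2.7] turn z -0.024
r 0.12060858574236855 clamp 1.6381630259314224
```

```bash
python3 -m pendant '[[[0.3,2.5,0],[0,0,-0.02],0.25],[[0,1,0],[0,0,0],0.25],[[0,0,0],[0,0,0],0.25]]'
python3 -m pendant '[[[0,0,0],[0,0,0],1],[[0,0,0],[0,0,0],1],[[0,0,0],[0,0,0],1],[[0,0,0],[0,0,0],1],[[0,0,-30],[0,0,0],1],[[0,0,-35],[0,0,0],1],[[0,0,-35],[0,0,0],1],[[0,0,0],[0,0,0],1]]'
python3 - <<'E'
from h import *
togo([.522,.1055,.33],.23)
E
```

```text
t: 4.98
tool_pos: [0.6762, 0.0186, 0.2407]
tool_rot: [1.858, 2.53, -0.004]
contact_force: [2.9, -5.8, -0.2]
opening: 0.0293
grip_force: 21.9
t: 5.65
tool_pos: [0.6787, 0.0206, 0.3508]
tool_rot: [1.848, 2.525, 0.012]
contact_force: [1.1, -0.1, 2.9]
opening: 0.0855
grip_force: 0.0
t 5.65 tcp [0.6787 0.0206 0.3508] open 0.0855 F [ 1.1 -0.1  2.9] grip 0.0
tilt [ 0.015 -0.001 -1.   ] yaw_y 0.307 q6 -0.386
shift mm [ 128.4 -124.    18.5] turn z 0.077
```

```bash
python3 -m pendant '[[[26,-25,0],[0,0,0],1],[[26,-25,0],[0,0,0],1],[[26,-25,0],[0,0,0],1],[[26,-25,10],[0,0,0],1],[[24,-24,20],[0,0,0],1],[[0,0,0],[0,0,0],1],[[0,0,0],[0,0,0],1]]'
python3 - <<'E'
from h import *
togo([.522,.1055,.33],.307)
m=optics.camera_model("wrist"); im=optics.get_image("wrist")[:,:,::-1]; cv2.imwrite("pics/w2.png",im)
b,g,r=[im[:,:,i].astype(int) for i in range(3)]
k=((r>120)&(g<70)&(b<70)).astype(np.uint8); n,l,s,c=cv2.connectedComponentsWithStats(k)
for i in range(1,n):
    if s[i,4]>300: 
        print(s[i],c[i]); pts=np.argwhere(l==i)[:,::-1].astype(np.float32); (cx,cy),rad=cv2.minEnclosingCircle(pts); print(cx,cy,rad,onz("wrist",cx,cy,.188,m).round(4),onz("wrist",cx,cy,.178,m).round(4))
print(proj("wrist",[.522,.1055,.188],m), proj("wrist",[.547,.1055,.188],m))
im=optics.get_image("top")[:,:,::-1]; cv2.imwrite("pics/top1.png",im)
E
```

```text
t: 6.23
tool_pos: [0.5171, 0.1058, 0.3079]
tool_rot: [-1.852, -2.534, 0.003]
contact_force: [-0.0, -0.4, 0.4]
opening: 0.0852
grip_force: 0.0
t 6.23 tcp [0.5171 0.1058 0.3079] open 0.0852 F [-0.  -0.4  0.4] grip 0.0
tilt [-0.003 -0.    -1.   ] yaw_y 0.309 q6 -0.248
shift mm [ -1.8   4.5 -22.1] turn z 0.002
[ 293  187   68   73 2862] [326.63207547 222.36303284]
326.52630615234375 223.09210205078125 36.677520751953125 [0.5207 0.1095 0.188 ] [0.5218 0.1068 0.178 ]
[326.55512998 228.66659616] [358.77856895 238.51625974]
```

View pics/w2.png

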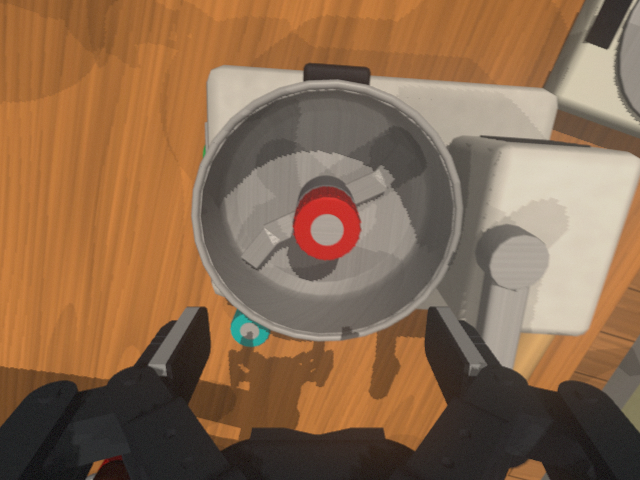

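The wrist view shows the clamp bar fully aside. The cap's pale disc is at (327,229), exactly the predicted pixel for (0.522, 0.1055, 0.188). I centre, descend and grip.

```bash
python3 -m pendant '[[[-2,4.5,20],[0,0,0],1],[[0,0,38],[0,0,0],1],[[0,0,36],[0,0,0],1],[[0,0,30],[0,0,0],1],[[0,0,24],[0,0,0],1],[[0,0,0],[0,0,0],1]]' 40
python3 -m pendant '[[[0,0,0],[0,0,0],0.4],[[0,0,0],[0,0,0],0.4],[[0,0,0],[0,0,0],0.4],[[0,0,0],[0,0,0],0.4],[[0,0,0],[0,0,0],0.4],[[0,0,0],[0,0,0],0.4],[[0,0,0],[0,0,0],0.4],[[0,0,0],[0,0,0],0.4]]'
python3 - <<'E'
from h import *
togo([.522,.1055,.157],.307); print(get_obs()['wrist_torque'].round(3))
E
```

```text
t: 6.83
tool_pos: [0.5227, 0.1036, 0.1573]
tool_rot: [-1.853, -2.528, 0.009]
contact_force: [-0.3, -0.2, -0.5]
opening: 0.0856
grip_force: 0.0
t: 7.5
tool_pos: [0.5259, 0.1041, 0.166]
tool_rot: [1.853, 2.532, 0.003]
contact_force: [-1.9, -1.9, 5.6]
opening: 0.0491
grip_force: 42.0
t 7.5 tcp [0.5259 0.1041 0.166 ] open 0.0491 F [-1.9 -1.9  5.6] grip 42.0
tilt [ 0.004 -0.001 -1.   ] yaw_y 0.307 q6 -0.25
shift mm [ 2.6 -3.3  9. ] turn z -0.0
[-0.378  0.542  0.018]
```

Gripped across 49 mm. I try anticlockwise first, gently.

```bash
python3 -m pendant '[[[0,0,-5],[0,0,0],0.4],[[0,0,0],[0,0,-0.08],0.4],[[0,0,0],[0,0,-0.08],0.4],[[0,0,0],[0,0,-0.08],0.4],[[0,0,0],[0,0,-0.08],0.4],[[0,0,0],[0,0,0],0.4]]'
python3 - <<'E'
from h import *
togo([.522,.1055,.157],.307); print(get_obs()['wrist_torque'].round(3), get_obs()['effort'].round(2))
E
```

```text
t: 8.0
tool_pos: [0.5241, 0.1046, 0.1674]
tool_rot: [-1.426, -2.799, -0.0]
contact_force: [0.3, 0.4, -4.6]
opening: 0.0484
grip_force: 48.7
t 8.0 tcp [0.5241 0.1046 0.1674] open 0.0484 F [ 0.3  0.4 -4.6] grip 48.7
tilt [-0.  0. -1.] yaw_y 0.628 q6 -0.571
shift mm [ 2.  -1.2 10.4] turn z 0.321
[0.111 0.061 0.018] [ -0.28 -33.4  -38.94  -0.13  -0.07  -0.54]
```

```bash
python3 -m pendant '[[[0,0,0],[0,0,-0.08],0.4],[[0,0,0],[0,0,-0.08],0.4],[[0,0,0],[0,0,-0.08],0.4],[[0,0,0],[0,0,0],0.4],[[0,0,0],[0,0,0],0.4]]'
python3 - <<'E'
from h import *
togo([.522,.1055,.157],.307); print(get_obs()['wrist_torque'].round(3), get_obs()['effort'].round(2))
E
```

```text
t: 8.42
tool_pos: [0.5246, 0.1045, 0.1679]
tool_rot: [1.087, 2.947, 0.001]
contact_force: [-0.5, 0.6, -3.2]
opening: 0.0484
grip_force: 48.9
t 8.42 tcp [0.5246 0.1045 0.1679] open 0.0484 F [-0.5  0.6 -3.2] grip 48.9
tilt [ 0.001  0.    -1.   ] yaw_y 0.864 q6 -0.806
shift mm [ 2.6 -0.9 10.9] turn z 0.557
[ 0.06   0.02  -0.011] [ -0.16 -32.33 -37.7   -0.08  -0.08  -0.06]
```

No reaction torque, so it turns freely anticlockwise. I continue to 1.05 rad in total, then try a small lift.

```bash
python3 -m pendant '[[[0,0,0],[0,0,-0.08],0.4],[[0,0,0],[0,0,-0.08],0.4],[[0,0,0],[0,0,-0.08],0.4],[[0,0,0],[0,0,-0.08],0.4],[[0,0,0],[0,0,-0.08],0.4],[[0,0,0],[0,0,-0.09],0.4],[[0,0,0],[0,0,0],0.4],[[0,0,0],[0,0,0],0.4]]'
python3 -m pendant '[[[0,0,-5],[0,0,0],0.4],[[0,0,-5],[0,0,0],0.4],[[0,0,0],[0,0,0],0.4],[[0,0,0],[0,0,0],0.4]]'
python3 - <<'E'
from h import *
togo([.522,.1055,.157],.307); print(get_obs()['wrist_torque'].round(3), get_obs()['effort'].round(2))
E
```

```text
t: 9.08
tool_pos: [0.525, 0.1045, 0.1682]
tool_rot: [0.341, 3.121, 0.001]
contact_force: [1.1, -0.2, -1.5]
opening: 0.0483
grip_force: 49.0
t: 9.42
tool_pos: [0.5246, 0.1044, 0.1783]
tool_rot: [0.336, 3.123, -0.0]
contact_force: [1.4, -0.0, -1.6]
opening: 0.0487
grip_force: 48.8
t 9.42 tcp [0.5246 0.1044 0.1783] open 0.0487 F [ 1.4 -0.  -1.6] grip 48.8
tilt [ 0.001 -0.    -1.   ] yaw_y 1.356 q6 -1.299
shift mm [ 2.8  0.6 21.3] turn z 1.049
[ 0.131 -0.061 -0.056] [ -0.23 -31.44 -36.94  -0.17   0.12   0.  ]
```

It rose 10 mm with only about the cap's weight on the wrist. I lift on to 35 mm and look.

```bash
python3 -m pendant '[[[0,0,-10],[0,0,0],0.4],[[0,0,-15],[0,0,0],0.4],[[0,0,-15],[0,0,0],0.4],[[0,0,0],[0,0,0],0.4],[[0,0,0],[0,0,0],0.4]]'
python3 - <<'E'
from h import *
togo([.522,.1055,.26],.307)
a=optics.get_image("scene")[220:390,275:425,::-1]; b=optics.get_image("wrist")[:,:,::-1]
c=np.zeros((400,800,3),np.uint8); A=cv2.resize(a,None,fx=2,fy=2,interpolation=2); c[:340,:300]=A; c[:375,300:800]=cv2.resize(b,(500,375))
cv2.imwrite("pics/lift1.png",c)
E
```

```text
t: 9.83
tool_pos: [0.5249, 0.1043, 0.2187]
tool_rot: [0.335, 3.121, 0.0]
contact_force: [-0.3, -0.2, -1.9]
opening: 0.0484
grip_force: 48.9
t 9.83 tcp [0.5249 0.1043 0.2187] open 0.0484 F [-0.3 -0.2 -1.9] grip 48.9
tilt [ 0.002 -0.    -1.   ] yaw_y 1.357 q6 -1.299
shift mm [  3.    0.5 -41.3] turn z 1.05
```

View pics/lift1.png

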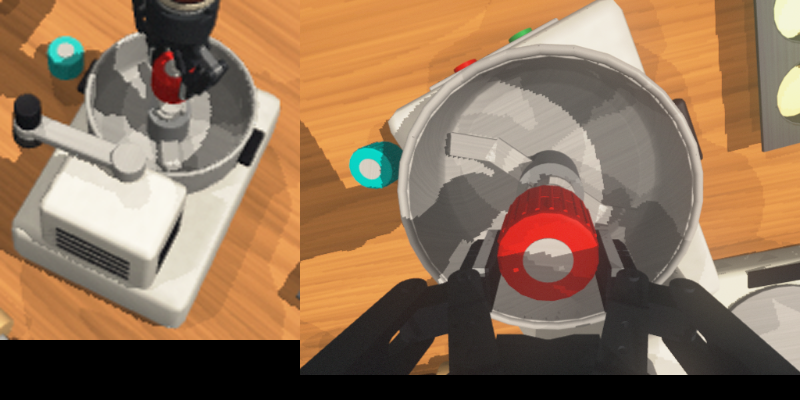

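The cap is in the fingers, with the bare spindle visible beneath it at (168,118) in the left half, and the clamp arm is aside. I raise it to about 100 mm.

```bash
python3 -m pendant '[[[0,0,-12],[0,0,0],0.4],[[0,0,-15],[0,0,0],0.4],[[0,0,-15],[0,0,0],0.4],[[0,0,-10],[0,0,0],0.4],[[0,0,0],[0,0,0],0.4],[[0,0,0],[0,0,0],0.4],[[0,0,0],[0,0,0],0.4],[[0,0,0],[0,0,0],0.4],[[0,0,0],[0,0,0],0.4],[[0,0,0],[0,0,0],0.4]]'
python3 - <<'E'
from h import *
togo([.522,.1055,.27],.307); o=get_obs(); print(abs(o['dq']).max())
c=np.zeros((400,800,3),np.uint8); c[:340,:300]=cv2.resize(optics.get_image("scene")[220:390,275:425,::-1],None,fx=2,fy=2); c[:375,300:]=cv2.resize(optics.get_image("wrist")[:,:,::-1],(500,375)); cv2.imwrite("pics/fin.png",c)
E
```

```text
t: 10.77
tool_pos: [0.5239, 0.1044, 0.2684]
tool_rot: [-0.335, -3.122, 0.0]
contact_force: [-0.2, 0.4, -2.0]
opening: 0.0487
grip_force: 48.9
t 10.77 tcp [0.5239 0.1044 0.2684] open 0.0487 F [-0.2  0.4 -2. ] grip 48.9
tilt [-0.002 -0.    -1.   ] yaw_y 1.357 q6 -1.3
shift mm [ 2.1  0.7 -1.6] turn z 1.05
0.00521427181235195
```

View pics/fin.png

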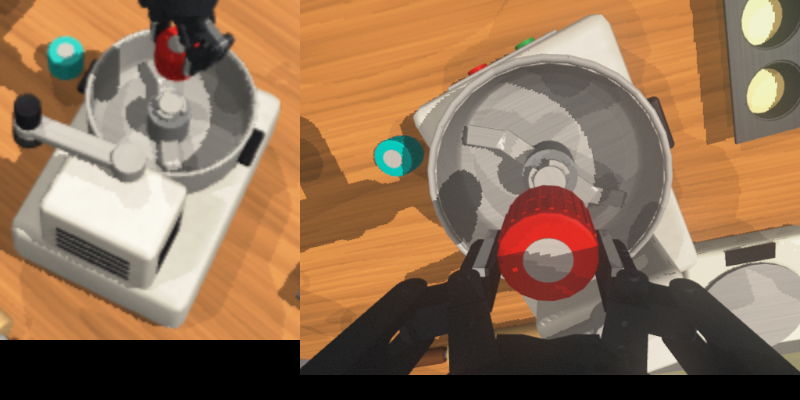

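The cap is upright and still in the fingers, about 100 mm above the hub, with the clamp aside, so I hand in.

```bash
python3 -c "from station import ctrl; print(ctrl.finish_job())"
```

```text
the job is handed in; nothing more can be done
None
```

I swung the clamp arm aside to about its stop, unscrewed the cap anticlockwise (it turned freely, so I never tried clockwise) and lifted it off; I handed in with it held upright and still about 100 mm above the hub, and the verdict was not shown to me.

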